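Set up the code reader: face the canister, set the thumbscrew

ROBOT

A 6-joint arm with a two-finger parallel gripper is mounted at the origin on the work surface; the furniture and walls round the work are solid. World frame = base frame: x ahead of the robot, y to its left, z up, the work surface at z = 0. Lengths are in m, angles in rad, forces in N, time in s.
With the tool pointing down it reaches from about 0.35 to 0.775 m from the base axis. Payload 5.5 kg.
Tool frame: the origin (TCP) lies midway between the tips of the shut fingers; the grasp point (between the pads) lies 19 mm behind it; z points along the fingers, y is the line along which they close (so a half turn about z gives the same grasp; the last joint's range is limited). The gripper opens to 85 mm and grips with 20 to 120 N. Pads are 22 mm wide; open, the fingers measure 114 mm over their backs; the gripper's body (76 mm by 85 mm) begins 54 mm behind the grasp point. The pads swing forward as they close: fully open they stand 13 mm farther back than shut.
Start: joints at [-1.41, 0.313, 0.046, 1.304, 0, 1.431], TCP at [0.17, -0.549, 0.231] pointing down, gripper open.
Joint ranges: [-2.76, 2.76], [-0.86, 1.69], [-1.03, 1.26], [-2.2, 2.34], [-1.47, 1.5], [-3.14, 3.14]. Speed limits (rad/s): [2.57, 2.57, 3.14, 3.14, 3.14, 3.14].

INTERFACE

Orientations are given as a unit quaternion [w, x, y, z].
In Python, from workcell import env gives the robot as it stands.
- The arm moves only by the tool move_arm, never from a script. Its argument "targets" is a list of rows, each a list of 3 entries, a list of its own where there are three numbers: the shift along the tool's x, y, z in mm, then the turn, a rotation vector about the tool's x, y, z in units of 10 degrees (1.0 is 10 degrees), then the closure, from -1 (fully open) to 1 (shut). In form: [[[dx, dy, dz], [ax, ay, az], gripper], ...]. A call has 1 to 5 rows; each row is the pose to reach, as a shift and turn from the pose commanded when the call began, along the tool's axes at that moment; what a row does not reach only later rows make up. A row lasts 1/8 s, in which the tool goes at most 62.5 mm and 10.7 degrees, less where a joint would pass 70% of its speed; a pose out of reach is approached as far as the arm can. A call with a gripper value outside its range is refused whole. The fingers move at their own pace and stop on an object; "squeeze" is the grip in N (left out, the last holds). Time passes only in rows, so rows that repeat a pose let the fingers close. It gives the time, the measured TCP pose, the force, the opening and the grip force at its end, in the units of the state.
- env.get_state(): the state, without advancing time (a new reading comes with each control period).
- env.read_camera(name): name is "side" or "top"; returns a dict with "pixels" (384x512x3 uint8, red, green, blue), "fovy" (degrees; the focal length in pixels is half the picture's height over the tangent of half this angle, whatever the lens; pixels are square), "cx", "cy" (the principal point, pixels), "dist_coeffs" ([k1, k2, p1, p2, k3] as OpenCV has them; the pictures are not rectified), "extrinsics" (4x4, takes a point from world to camera coordinates). Camera axes: x right, y up, looking along -z (the intrinsics and any distortion apply to the point x, -y, -z); pixel columns grow to the right and rows downward; lengths in m; the calibration is good to about 2 mm. A picture is of the moment at which its call begins. There is no depth.
- env.hand_in(): hands the job in; it is judged then, once.
Trained networks look in a picture, given as the dict that the camera call returned (one of the last four; its "shot" number tells which), for a name from the list of things; names that differ only in an ending like _2 or _b are one class to them, and where a whole thing is asked for, a point or a joint stands for the part that bears it (a point fixed in the world has none). Each returns a list of dicts, best first, with "confidence" (0 to 1); they miss things now and then, are a little off and sometimes report something else, mostly with a low value. They report only what shows in the picture. A call takes as long as a camera call. They do not tell look-alikes from the thing itself.
- env.spot_in(thing, picture): "centre" ([x, y, z] in m, in world coordinates, good to about 4 mm: the middle of the surface that is visible of it).
- env.regions_of(thing, picture): "mask" (384x512 bool, what is visible of it).
- env.landmark_of(thing, picture): "centre" ([x, y, z] in m, in world coordinates, good to about 4 mm: a listed point, or the origin of a listed thing).
The state is a dict: "clock": time; "joint_pos": joint angles; "qvel": joint speeds; "tau": joint torques, N m; "tcp_pos": TCP position; "orientation": TCP orientation; "wrist_force": force on the tool from outside, world axes, zero at the start; "ft_torque": the same for the moment, N m; "finger_gap": finger opening in m; "grip_force": force on a finger pad.
Only numpy, scipy, OpenCV 4.12 (cv2) and the standard library are available. Lean on these libraries where they do the work, as an engineer would, in place of code of your own. Each camera call takes 0.05 s, during which the arm holds its last target. There are 200 camera calls.

TASK

Set up the code reader: first turn the sample canister in its nest so that the rib on its side faces squarely at the reader's window, and let go of it, leaving it standing in the nest. Then turn the winged thumbscrew on top of the reader clockwise until it seats, back it off a quarter turn, and finish still gripping the screw there. Leave the tub, the small cap and the trim pieces on the bench where they are.

Things in the scene. Friction and masses are not known exactly. Their poses are not given: they have to be found in the camera images.
- station: Fixed reader station: aluminium plate 96 (x) x 226 (y) x 10 mm. Origin: centre of its underside, on the bench; z up; position and yaw vary. At y = +65 mm: the nest for the canister. At y = -65 mm: the grey reader block, 72 (x) x 62 (y) mm, its top 62 mm above the bench; its dark window looks along the station's +y, at the nest. On the block's top, in its middle, stands the thumbscrew.
- nest (a point): Centre of the nest's floor, 10 mm above the bench; axes as the station's. The nest is a dark ring on the plate, 8 mm high, inner radius 23 mm, outer 28 mm.
- canister: Loose sample canister, about 0.15 kg, upright in the nest, underside 10 mm above the bench. Aluminium body, 42 mm diameter, 70 mm high, with one rib 8 mm wide standing 4 mm out of its side from 15 to 65 mm up; above the body a grey round lid (38 mm diameter, 70 to 96 mm up) with a 3 mm high ridge on top that runs from the axis towards the rib. Origin: centre of its underside; +x towards the rib.
- canister_center (a point): The canister's centre on its axis, 48 mm above its underside (58 mm above the bench). z up, +x points to the rib; faced to the reader, +x points along the station's -y. It starts 0.6 to 1.5 rad off, to be turned clockwise seen from above. Grip the lid across its 38 mm diameter, from any side, 35 mm above this point.
- canister_rib (a point): Point on the outer face of the canister's rib, 25 mm from the axis, 40 mm above the underside.
- screw_grip (a point): Middle of the thumbscrew's wings, on its upright axis, 91 mm above the bench: grip here. The wings are one flat upright steel bar, 46 mm long, 9 mm thick, from 78 to 104 mm above the bench, on a stem of 9 mm diameter over a flange (22 mm diameter, top 68 mm above the bench). Grip across the 9 mm. The bar's length lies along this point's x axis turned +2.215 rad about z; both turn with the screw.
- thumbscrew (a joint): Turn of the captive thumbscrew about its upright axis, rad: grows clockwise seen from above; 0 = outer stop, 3.00 = seated (hard stop), a quarter turn back from seated = 1.43. Starts 0.6 to 1.4 rad short of seated. Friction 0.04 N m; it does not rise or sink and stays where it is left.
- clip_tub: Bystander: small round open tub, 78 mm across, 42 mm high, loose. Origin: centre of its underside.
- cap: Bystander: small ribbed screw cap, 25 mm across, 16 mm high, loose. Origin: centre of its underside.
- trim_a: Bystander: curved piece of dark rubber trim, 84 x 38 x 20 mm, loose. Origin: centre of its underside.
Not all that is in view belongs to the job. Leave any blue look-alike of the canister alone.

How it is judged:
On the way, in this order (a step that is already met when the one before it is completed fails the run):
1. the canister stands in its nest with its rib facing the reader's window, let go (angle between the x axis of canister_center and the y axis of station, either way round below 0.2 rad and y of canister_rib in the frame of station below 0.055 m and angle between canister_center's own z axis and vertical below 0.08 rad and horizontal distance between canister_center and nest below 0.006 m and height (world z) of canister_center below 0.065 m and contact force between the fingers and canister below 0.3 N), for 0.2 s.
2. the thumbscrew is turned clockwise until it seats (value of joint thumbscrew above 2.94 rad), for 0.1 s.
At the end, for the whole second after the job is handed in: Thumbscrew, once seated, is a quarter turn back from seated (within 0.2 rad), at rest, still gripped (over 3 N); canister untouched and upright in its nest (within 6 mm of its centre), rib facing the reader's window within 0.2 rad (all of step 1 and value of joint thumbscrew between 1.229 and 1.629 rad and velocity of joint thumbscrew between -0.05 and 0.05 rad/s and contact force between the fingers and thumbscrew above 3 N); the arm keeps its last pose, push and grip.
It fails at once if the small open tub is shoved more than 30 mm (distance of clip_tub from where it was at the start of the episode above 0.03 m).
It fails at once if the small screw cap is shoved more than 30 mm (distance of cap from where it was at the start of the episode above 0.03 m).
It fails at once if the curved trim piece is shoved more than 30 mm (distance of trim_a from where it was at the start of the episode above 0.03 m).
It fails at once if the canister is tipped (angle between canister_center's own z axis and vertical above 0.5 rad).
It also fails if it takes over 51 s, if anything falls off the work surface, if the arm or the gripper's body presses on something with over 40 N, if the wrist force passes 120 N, or if a joint passes its speed limit or range.

## Working session

There is one attempt and no reset: what is moved stays moved. The work goes in short steps, Python scripts to look and compute and a tool call to move; the robot and the scene stay as the last step left them, time stands still between calls to the robot, and variables do not carry over. Pictures are saved under pics/ and viewed, at most 10 in all, crops included, and the job is handed in when it is done.

Besides the shell and the picture viewer there is one more tool, called after "Request:" as a command line: name --argument value ..., lists and objects as JSON in quotes. move_arm: Moves the arm, as the interface text tells. Its arguments: {"type":"object","properties":{"targets":{"type":"array","items":{"type":"array"}},"squeeze":{"type":"number"}},"required":["targets"]}

```bash
mkdir -p pics; cat > h.py <<'E'
import numpy as np, cv2, pickle
from workcell import env
def shoot(n):
    p=env.read_camera(n); return p
def K(p):
    f=p["pixels"].shape[0]/2/np.tan(np.radians(p["fovy"])/2)
    return np.array([[f,0,p["cx"]],[0,f,p["cy"]],[0,0,1.]])
F=np.diag([1,-1,-1.])
def proj(p,X):
    E=np.array(p["extrinsics"]);R=F@E[:3,:3];t=F@E[:3,3]
    return cv2.projectPoints(np.atleast_2d(np.array(X,float)),cv2.Rodrigues(R)[0],t,K(p),np.array(p["dist_coeffs"],float))[0][:,0]
def ray(p,uv,z):
    E=np.array(p["extrinsics"]);R=F@E[:3,:3];t=F@E[:3,3]
    n=cv2.undistortPoints(np.array(uv,float).reshape(-1,1,2),K(p),np.array(p["dist_coeffs"],float))[:,0]
    d=np.c_[n,np.ones(len(n))]@R; o=-R.T@t
    return o+d*((z-o[2])/d[:,2])[:,None]
E
python3 - <<'E'
from h import *
for n in ("top","side"):
    p=shoot(n); cv2.imwrite(f"pics/{n}0.png",cv2.resize(p["pixels"][:,:,::-1],(768,576),interpolation=cv2.INTER_CUBIC))
    pickle.dump(p,open(f"{n}0.pkl","wb"))
    for t in ("station","nest","canister_center","canister_rib","screw_grip","clip_tub","cap","trim_a"):
        for r in env.landmark_of(t,p)[:3]: print(n,t,np.round(r["centre"],4),round(r["confidence"],2),np.round(proj(p,r["centre"])[0]))
print(env.get_state())
E
```

```text
top station [0.5748 0.0054 0.0017] 0.66 [271. 144.]
top nest [0.5336 0.0558 0.0133] 0.67 [248. 161.]
top nest [ 0.4664 -0.1702 -0.0007] 0.61 [353. 192.]
top canister_center [0.2833 0.2138 0.0519] 0.93 [170. 279.]
top canister_center [0.5342 0.0521 0.0573] 0.72 [250. 155.]
top canister_center [0.5331 0.0534 0.0139] 0.7 [250. 161.]
top canister_rib [0.3103 0.2227 0.0441] 0.9 [167. 265.]
top canister_rib [0.5563 0.0554 0.051 ] 0.75 [249. 146.]
top screw_grip [ 0.6132 -0.057   0.0911] 0.64 [304. 113.]
top clip_tub [0.3882 0.1713 0.0015] 0.66 [195. 229.]
top cap [ 0.4556  0.2546 -0.0045] 0.52 [157. 198.]
top trim_a [ 4.690e-01 -1.714e-01 -2.000e-04] 0.76 [354. 191.]
top trim_a [0.3896 0.1743 0.0039] 0.53 [193. 228.]
side station [ 0.5706 -0.0035 -0.0015] 0.93 [215. 197.]
side nest [0.5331 0.0532 0.0079] 0.84 [224. 209.]
side nest [0.5372 0.0496 0.0085] 0.23 [223. 208.]
side canister_center [0.2829 0.2133 0.0555] 0.8 [337. 258.]
side canister_center [0.5341 0.0545 0.057 ] 0.6 [223. 191.]
side canister_rib [0.5585 0.0556 0.0492] 0.91 [212. 193.]
side canister_rib [0.3048 0.2291 0.0429] 0.64
[... 272 characters left out ...]
int_pos': array([-1.40957806e+00,  3.13184196e-01,  4.60765764e-02,  1.30360441e+00,
        2.94055536e-05,  1.43118287e+00]), 'qvel': array([ 1.10520432e-03, -4.90741242e-04, -1.57316415e-04,  2.07760708e-05,
       -3.52443937e-04,  1.29505407e-03]), 'tau': array([ 1.09462930e-03, -4.80448973e+01,  2.98813158e+01,  7.72952330e-05,
       -7.97867926e-06, -3.87115087e-07]), 'tcp_pos': array([ 0.1703775 , -0.54920796,  0.23132259]), 'orientation': array([4.19856929e-05, 9.88708846e-01, 1.49849312e-01, 1.51571989e-05]), 'wrist_force': array([-0.25287441, -0.05550224, -0.29851619]), 'ft_torque': array([0.04787466, 0.00492348, 0.04366153]), 'grip_force': 0.0, 'finger_gap': 0.08532207550837279}
```

```bash
python3 - <<'E'
from h import *
p=pickle.load(open("top0.pkl","rb"));q=pickle.load(open("side0.pkl","rb"))
a=cv2.resize(p["pixels"][80:210,215:345],(600,600),interpolation=cv2.INTER_CUBIC)
cv2.imwrite("pics/top_crop.png",a[:,:,::-1])
E
```

```text
(no output)
```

View pics/top0.png

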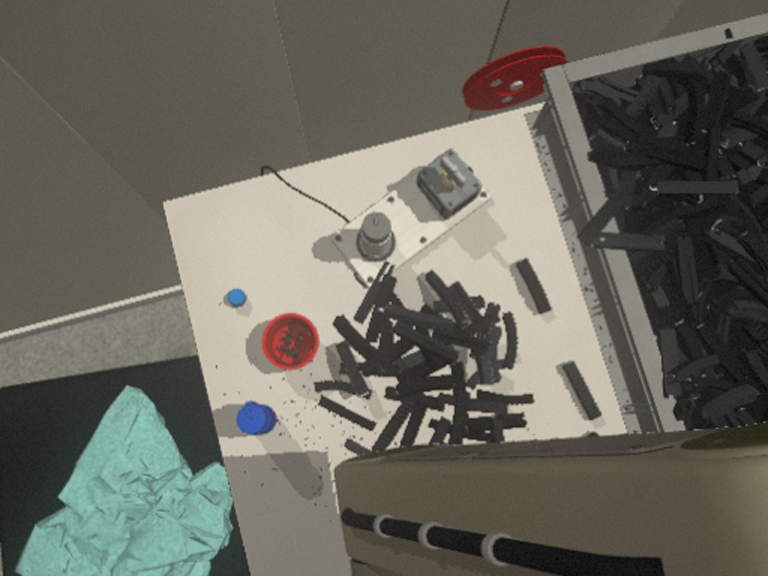

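View pics/side0.png

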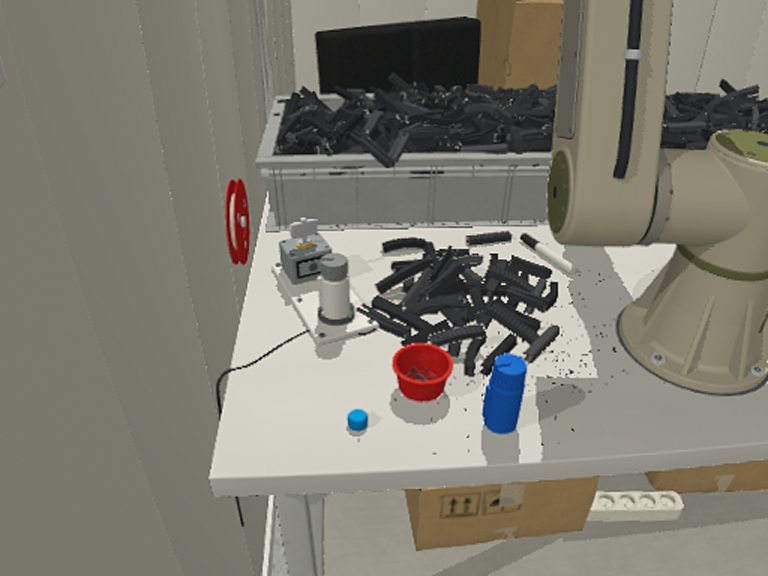

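View pics/top_crop.png

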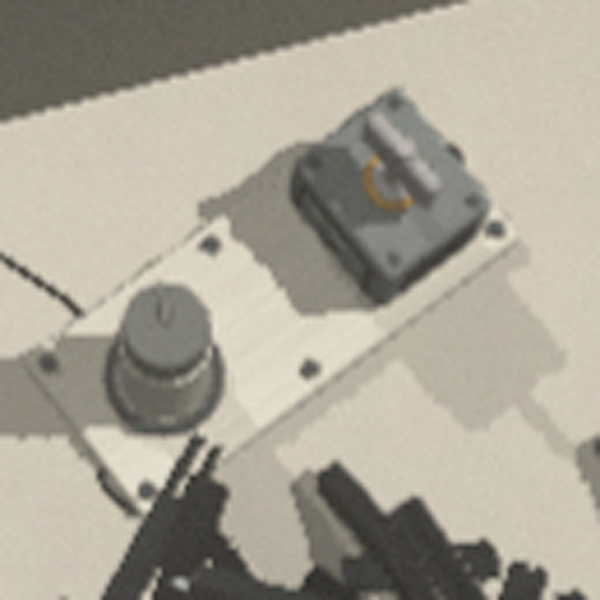

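The aluminium canister in the nest (top px ≈(250,158), crop (165,360)) is the target. The blue one (top px ≈(170,279)) is the look-alike: it is loose on the bench and has no nest. In the crop the lid ridge points up the picture, and the screw's wings run from (372,117) to (433,185).

```bash
python3 - <<'E'
from h import *
p=pickle.load(open("top0.pkl","rb"));q=pickle.load(open("side0.pkl","rb"))
c=lambda L:(np.array(L,float)*130/600+[215,80]-0.4)
def ang(a): d=a[1]-a[0]; return np.degrees(np.arctan2(d[1],d[0]))
r=ray(p,c([[163,325],[163,297]]),.108); print("ridge",r,ang(r))
w=ray(p,c([[376,118],[432,188]]),.100); print("wing",w,w.mean(0),ang(w))
s=ray(p,c([[520,238],[235,447],[22,355],[205,228]]),.010); print("edge",s,ang(s[[1,0]]),ang(s[[2,3]]))
b=ray(p,c([[497,229],[310,368],[147,490],[48,362],[210,243]]),.010);print("bolts",b)
ct=np.array([.534,.0533]);sc=np.array([.6125,-.053]);d=ct-sc
print("stn y dir",np.degrees(np.arctan2(d[1],d[0])),np.hypot(*d))
# lid circle
ro=ray(p,c([[123,330],[210,330]]),.106);print("lid",ro,ro.mean(0))
# wing fit in both cams: bright pixels
for n,P in(("top",p),("side",q)):
    r=env.regions_of("screw_grip",P)
    if r:
        m=r[0]["mask"];ys,xs=np.nonzero(m);print(n,r[0]["confidence"],m.sum(),xs.min(),xs.max(),ys.min(),ys.max())
a=q["pixels"][130:230,170:270];cv2.imwrite("pics/side_crop.png",cv2.resize(a,(600,600),interpolation=cv2.INTER_CUBIC)[:,:,::-1])
E
```

```text
ridge [[0.53172484 0.05352024 0.108     ]
 [0.54406673 0.0534112  0.108     ]] -0.5062236638733847
wing [[ 0.62665965 -0.04051071  0.1       ]
 [ 0.59456042 -0.06404282  0.1       ]] [ 0.61061004 -0.05227677  0.1       ] -143.754668091101
edge [[ 0.5995965  -0.11714093  0.01      ]
 [ 0.49933821  0.01935105  0.01      ]
 [ 0.54414476  0.11860544  0.01      ]
 [ 0.60549204  0.032036    0.01      ]] -53.701371905996766 -54.67677344364515
bolts [[ 0.60409788 -0.10638832  0.01      ]
 [ 0.5369219  -0.01633536  0.01      ]
 [ 0.47923613  0.06047487  0.01      ]
 [ 0.54067806  0.10641132  0.01      ]
 [ 0.59809022  0.02975958  0.01      ]]
stn y dir 126.44497835953266 0.1321436339745506
lid [[0.53018323 0.07058768 0.106     ]
 [0.52992183 0.03345582 0.106     ]] [0.53005253 0.05202175 0.106     ]
top 0.44 206 294 310 105 124
side 0.47 272 193 212 145 163
```

View pics/side_crop.png

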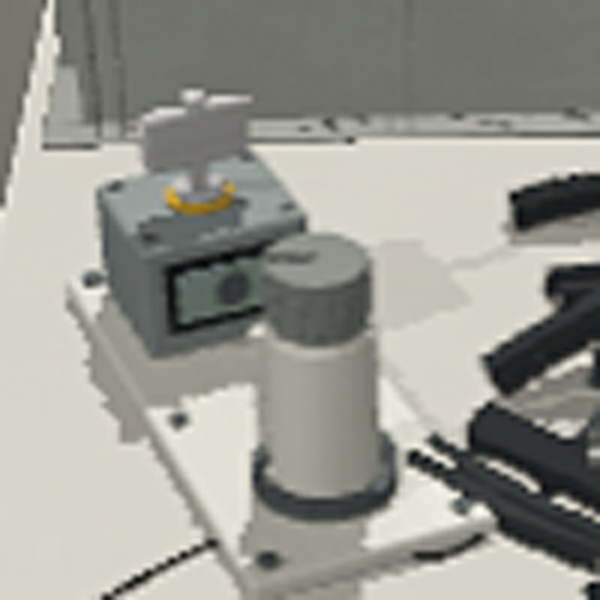

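The side crop agrees: the ridge on the grey lid points left (318,256)→(270,257), and the wings are at (195,135). The ridge heading is about 2°, the reader heading about −54°, and the wing heading about 36° (or −144°). Starting the move now.

Request:
move_arm --targets '[[[525,-468,0],[0,0,-8.7],-1],[[525,-468,0],[0,0,-8.7],-1],[[525,-468,0],[0,0,-8.7],-1],[[525,-468,0],[0,0,-8.7],-1],[[525,-468,0],[0,0,-8.7],-1]]' --squeeze 40

```text
clock: 1.62
tcp_pos: [0.3323, -0.2799, 0.2316]
orientation: [0.001, 0.813, 0.583, 0.0]
wrist_force: [1.5, -0.3, 0.0]
finger_gap: 0.0855
grip_force: 0.0
```

```bash
cat >> h.py <<'E'
def to(x,y,z,th):
    s=env.get_state(); w,a,b,c=s["orientation"]
    from scipy.spatial.transform import Rotation as Ro
    R=Ro.from_quat([a,b,c,w]).as_matrix(); t=np.radians(th)
    T=np.array([[np.cos(t),np.sin(t),0],[np.sin(t),-np.cos(t),0],[0,0,-1.]])
    d=R.T@(np.array([x,y,z])-s["tcp_pos"])*1000; r=np.degrees(Ro.from_matrix(R.T@T).as_rotvec())/10
    print("t",round(s["clock"],2),"tcp",np.round(s["tcp_pos"],4),"th",round(np.degrees(np.arctan2(R[1,0],R[0,0])),1),"gap",round(s["finger_gap"],4),"F",round(s["grip_force"],1),"j",np.round(s["joint_pos"],2),"wf",np.round(s["wrist_force"],1),np.round(s["ft_torque"],2))
    print("shift",np.round(d,1),"turn",np.round(r,2))
E
python3 -c "
from h import *
to(.533,.0533,.17,104)"
```

```text
t 1.62 tcp [ 0.3323 -0.2799  0.2316] th 71.3 gap 0.0855 F 0.0 j [-0.89  0.04 -0.29  1.24  0.    1.01] wf [ 1.5 -0.3  0. ] [ 0.   -0.04 -0.  ]
shift [380.   83.   61.5] turn [ 0.01  0.   -3.27]
```

Request:
move_arm --targets '[[[380,83,60],[0,0,-3.3],-1],[[380,83,60],[0,0,-3.3],-1],[[380,83,60],[0,0,-3.3],-1],[[380,83,60],[0,0,-3.3],-1],[[380,83,60],[0,0,-3.3],-1]]'

```text
clock: 2.25
tcp_pos: [0.4934, -0.0159, 0.1837]
orientation: [0.001, 0.616, 0.788, 0.0]
wrist_force: [0.7, -0.4, 0.6]
finger_gap: 0.0854
grip_force: 0.0
```

```bash
python3 -c "
from h import *
to(.533,.0533,.17,104)"
```

```text
t 2.25 tcp [ 0.4934 -0.0159  0.1837] th 104.0 gap 0.0854 F 0.0 j [-0.19  0.18 -0.25  1.14 -0.    1.13] wf [ 0.7 -0.4  0.6] [-0.05 -0.03 -0.02]
shift [57.6 55.1 13.7] turn [ 0.01  0.   -0.  ]
```

Request:
move_arm --targets '[[[57,55,13],[0,0,0],-1],[[57,55,13],[0,0,0],-1],[[57,55,13],[0,0,0],-1],[[57,55,13],[0,0,0],-1]]'

```text
clock: 2.75
tcp_pos: [0.5315, 0.0497, 0.1709]
orientation: [0.0, 0.616, 0.787, -0.0]
wrist_force: [-0.6, -0.4, -0.5]
finger_gap: 0.0855
grip_force: 0.0
```

```bash
python3 -c "
from h import *
to(.533,.0533,.072,104)
p=shoot('top');q=shoot('side')
for n,P in(('t',p),('s',q)):
  for k in('canister_center','screw_grip','canister_rib'):
    for r in env.landmark_of(k,P)[:2]: print(n,k,np.round(r['centre'],4),round(r['confidence'],2))
cv2.imwrite('pics/hover.png',cv2.resize(q['pixels'][100:230,160:290],(600,600),interpolation=cv2.INTER_CUBIC)[:,:,::-1])
"
```

```text
t 2.75 tcp [0.5315 0.0497 0.1709] th 103.9 gap 0.0855 F 0.0 j [-0.06  0.26 -0.18  1.13 -0.    1.27] wf [-0.6 -0.4 -0.5] [-0.01 -0.01  0.01]
shift [ 3.2  2.4 98.9] turn [-0.    0.   -0.01]
s canister_center [0.5355 0.0503 0.0586] 0.93
s canister_center [0.2789 0.2136 0.0491] 0.57
s screw_grip [ 0.6119 -0.052   0.0935] 0.49
s canister_rib [0.5548 0.0556 0.0449] 0.9
s canister_rib [0.3057 0.2268 0.04  ] 0.84
```

View pics/hover.png

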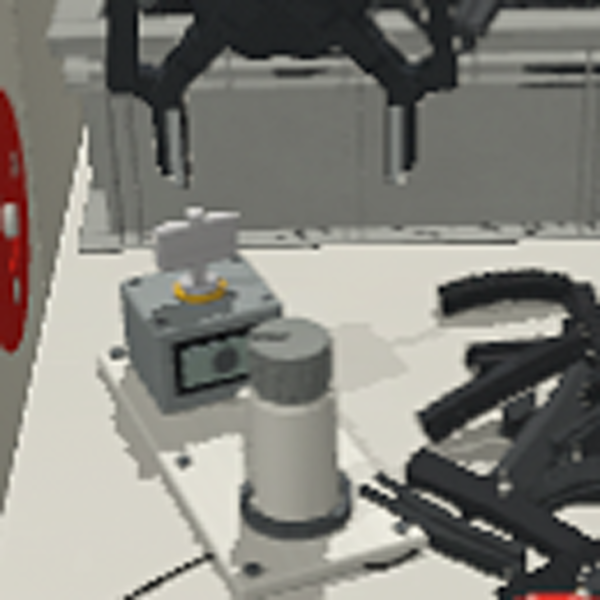

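The fingers straddle the aluminium canister (fingertips at crop x 175 and 403, lid centre at (290,345)). Descending.

Request:
move_arm --targets '[[[1,1,40],[0,0,0],-1],[[1,1,70],[0,0,0],-1],[[1,1,98],[0,0,0],-1],[[1,1,98],[0,0,0],-1],[[1,1,98],[0,0,0],-1]]'

```text
clock: 3.78
tcp_pos: [0.5333, 0.0519, 0.0736]
orientation: [0.0, 0.616, 0.788, 0.0]
wrist_force: [0.1, 0.0, -0.1]
finger_gap: 0.0854
grip_force: 0.0
```

```bash
python3 -c "
from h import *
to(.533,.0533,.072,104)"
```

```text
t 3.77 tcp [0.5333 0.0519 0.0736] th 103.9 gap 0.0854 F 0.0 j [-0.05  0.34 -0.32  0.91 -0.    1.27] wf [ 0.1  0.  -0.1] [ 0.01 -0.    0.04]
shift [1.5 0.1 1.6] turn [ 0.01  0.   -0.01]
```

Close on the lid (38 mm).

Request:
move_arm --targets '[[[0,0,0],[0,0,0],0.6],[[0,0,0],[0,0,0],0.6],[[0,0,0],[0,0,0],0.6],[[0,0,0],[0,0,0],0.6],[[0,0,0],[0,0,0],0.6]]' --squeeze 40

```text
clock: 4.4
tcp_pos: [0.5332, 0.0519, 0.0739]
orientation: [0.001, 0.616, 0.788, 0.0]
wrist_force: [-1.6, 0.3, 6.2]
finger_gap: 0.0386
grip_force: 39.4
```

```bash
python3 -c "
from h import *
to(.533,.0533,.072,104-57)"
```

```text
t 4.4 tcp [0.5332 0.0519 0.0739] th 103.9 gap 0.0386 F 39.4 j [-0.05  0.34 -0.32  0.91 -0.    1.27] wf [-1.6  0.3  6.2] [-0.05  0.26  0.01]
shift [1.4 0.1 1.9] turn [ 0.01 -0.    5.69]
```

Request:
move_arm --targets '[[[0,0,0],[0,0,1],0.6],[[0,0,0],[0,0,2],0.6],[[0,0,0],[0,0,3],0.6],[[0,0,0],[0,0,4],0.6],[[0,0,0],[0,0,5],0.6]]'

```text
clock: 5.03
tcp_pos: [0.5342, 0.052, 0.0739]
orientation: [0.001, 0.892, 0.451, 0.002]
wrist_force: [1.4, 0.5, 3.3]
finger_gap: 0.0383
grip_force: 39.8
```

Request:
move_arm --targets '[[[0,0,0],[0,0,0.7],0.6],[[0,0,0],[0,0,0.7],0.6],[[0,0,0],[0,0,0.7],0.6]]'

```text
clock: 5.4
tcp_pos: [0.5338, 0.0521, 0.0739]
orientation: [0.0, 0.917, 0.4, 0.001]
wrist_force: [0.1, 0.5, 6.6]
finger_gap: 0.0382
grip_force: 40.2
```

```bash
python3 -c "
from h import *
to(.533,.0533,.074,47)"
```

```text
t 5.4 tcp [0.5338 0.0521 0.0739] th 47.1 gap 0.0382 F 40.2 j [-0.05  0.34 -0.32  0.91  0.    2.27] wf [0.1 0.5 6.6] [ 0.13 -0.03 -0.08]
shift [ 0.3 -1.4 -0.1] turn [ 0.01 -0.01  0.01]
```

Open, and rise clear to look.

Request:
move_arm --targets '[[[0,0,0],[0,0,0],-1],[[0,0,0],[0,0,0],-1],[[0,0,0],[0,0,0],-1],[[0,0,-40],[0,0,0],-1],[[0,0,-90],[0,0,0],-1]]'

```text
clock: 6.02
tcp_pos: [0.5314, 0.052, 0.1622]
orientation: [-0.001, 0.917, 0.398, -0.002]
wrist_force: [1.3, 0.2, 0.3]
finger_gap: 0.0856
grip_force: 0.0
```

Request:
move_arm --targets '[[[0,-70,-20],[0,0,-2],-1],[[0,-130,-20],[0,0,-3],-1],[[0,-150,-20],[0,0,-4],-1]]'

```text
clock: 6.4
tcp_pos: [0.4206, 0.1557, 0.183]
orientation: [-0.0, 0.768, 0.64, -0.0]
wrist_force: [0.4, -0.3, -0.2]
finger_gap: 0.0853
grip_force: 0.0
```

```bash
python3 -c "
from h import *
to(.6115,-.053,.17,-144)
p=shoot('top');q=shoot('side');pickle.dump((p,q),open('a.pkl','wb'))
for n,P in(('t',p),('s',q)):
  for k in('canister_center','screw_grip','canister_rib'):
    for r in env.landmark_of(k,P)[:2]: print(n,k,np.round(r['centre'],4),round(r['confidence'],2))
f=lambda a:cv2.resize(a,(400,400),interpolation=cv2.INTER_CUBIC)
cv2.imwrite('pics/after.png',np.hstack([f(p['pixels'][110:200,205:295]),f(q['pixels'][140:230,175:265])])[:,:,::-1])
"
```

```text
t 6.4 tcp [0.4206 0.1557 0.183 ] th 79.7 gap 0.0853 F 0.0 j [ 0.18  0.09 -0.35  1.13  0.    1.93] wf [ 0.4 -0.3 -0.2] [-0.02  0.01 -0.03]
shift [-171.1  225.2   12.9] turn [ -0.    -0.   -13.63]
t canister_center [0.5361 0.0509 0.0594] 0.94
t screw_grip [ 0.613  -0.0551  0.0928] 0.48
t canister_rib [0.5517 0.032  0.0541] 0.56
s canister_center [0.2807 0.2157 0.0505] 0.67
s canister_center [0.5352 0.0529 0.0556] 0.59
s screw_grip [ 0.6126 -0.0516  0.0907] 0.8
s canister_rib [0.5532 0.0334 0.0493] 0.85
s canister_rib [0.3028 0.2289 0.0407] 0.67
```

View pics/after.png

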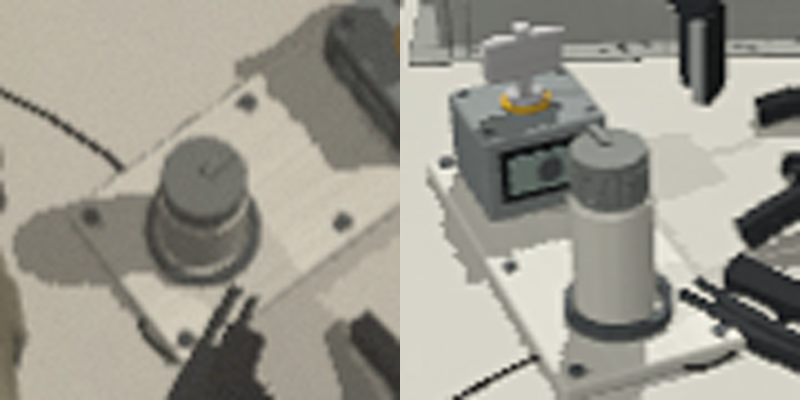

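```bash
python3 -c "
from h import *
p,q=pickle.load(open('a.pkl','rb'))
A=lambda a:np.degrees(np.arctan2(*(a[1]-a[0])[1::-1]))
s=90/400
r=ray(p,np.array([[206,175],[236,150]])*s+[205,110]-.4,.108);print(r,A(r))
r=ray(q,np.array([[213,142],[187,124]])*s+[175,140]-.4,.108);print(r,A(r))
# dark ridge fit: darkest pixels on lid top in enlarged top crop
for P,o,w in((p,(205,110),(195,140,245,185)),(q,(175,140),(180,118,240,160))):
  g=cv2.resize(cv2.cvtColor(P['pixels'],7)[o[1]:o[1]+90,o[0]:o[0]+90],(400,400),interpolation=cv2.INTER_CUBIC)
  print(g[w[1]:w[3]:5,w[0]:w[2]:5])
"
```

```text
[[0.53382568 0.05146874 0.108     ]
 [0.54518306 0.03805632 0.108     ]] -49.742713250299886
[[0.53256816 0.0545234  0.108     ]
 [0.54908881 0.04106826 0.108     ]] -39.16087092470294
[[124 112 111 121 123 155 169 184 194 194]
 [111 115 115 114 111 115 122 152 188 194]
 [113 113 115 112 113 110 110 117 149 183]
 [112 114 115 113 116 109 115 105 109 153]
 [113 115 109 113 120 114 109 102 104 128]
 [113 106 104 113 115 106 101 108 111 117]
 [112  89 101 116 100 100 109 111 115 109]
 [114 102 100 101 100 109 114 114 114 111]
 [113 115 113 103 108 116 114 113 114 114]]
[[146 136 126 114  87 151 213 213 212 212 212 212]
 [103  97 110 109  69 145 212 215 217 215 214 213]
 [ 83  86 127 160 124 138 172 179 185 193 208 212]
 [ 94 120 103 118 158 143 132 138 137 146 161 171]
 [141 149 135 109 129 151 141 148 146 144 141 140]
 [150 147 149 137  97  82 106 140 146 147 147 145]
 [147 146 146 147 146 145 146 146 147 147 147 147]
 [148 146 146 146 147 148 147 147 147 147 148 151]
 [147 149 150 148 148 148 148 148 149 152 153 143]]
```

```bash
python3 -c "
from h import *
p,q=pickle.load(open('a.pkl','rb'))
A=lambda a:np.degrees(np.arctan2(*(a[1]-a[0])[1::-1]))
s=90/400
r=ray(p,np.array([[210,175],[235,157]])*s+[205,110]-.4,.108);print(A(r))
r=ray(q,np.array([[205,138],[195,128]])*s+[175,140]-.4,.109);print(A(r))
C=np.array([.5345,.052])
for a in(-35,-40,-45,-50,-55,-60):
  d=np.array([np.cos(np.radians(a)),np.sin(np.radians(a))]);X=[np.r_[C+d*k,.109] for k in(0,.018)]
  print(a,np.round((proj(p,X)+.4-[205,110])/s),np.round((proj(q,X)+.4-[175,140])/s))
u=lambda P,o:cv2.resize(P['pixels'][o[1]:o[1]+30,o[0]:o[0]+30],(400,400),interpolation=cv2.INTER_CUBIC)
im=[u(p,(238,137)),u(q,(208,162))]
cols=[(255,0,0),(0,255,0),(0,0,255)]
for k,(P,o) in enumerate(((p,(238,137)),(q,(208,162)))):
  for a,c in zip((-42,-54),cols):
    d=np.array([np.cos(np.radians(a)),np.sin(np.radians(a))])
    uv=(proj(P,[np.r_[C+d*t,.109] for t in(.0,.024)])+.5-o)*400/30
    cv2.line(im[k],*[tuple(int(v) for v in x) for x in uv],c,1)
cv2.imwrite('pics/ridge.png',np.hstack(im)[:,:,::-1])
"
```

```text
-53.822898254668615
-48.07573409684861
-35 [[205. 173.]
 [228. 141.]] [[210. 137.]
 [186. 123.]]
-40 [[205. 173.]
 [231. 143.]] [[210. 137.]
 [189. 122.]]
-45 [[205. 173.]
 [233. 145.]] [[210. 137.]
 [192. 121.]]
-50 [[205. 173.]
 [236. 147.]] [[210. 137.]
 [195. 120.]]
-55 [[205. 173.]
 [238. 150.]] [[210. 137.]
 [198. 119.]]
-60 [[205. 173.]
 [240. 153.]] [[210. 137.]
 [201. 119.]]
```

View pics/ridge.png

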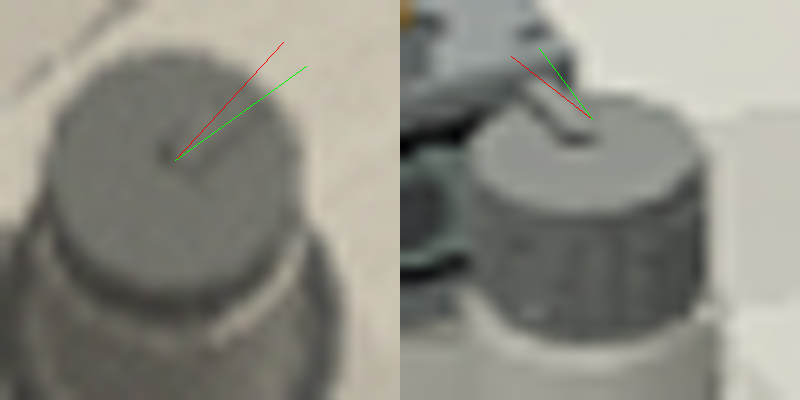

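```bash
python3 -c "
from h import *
L={}
for i in range(3):
  for n in('top','side'):
    P=shoot(n)
    for k in('canister_center','canister_rib'):
      for r in env.landmark_of(k,P):
        if abs(r['centre'][0]-.54)<.04 and r['confidence']>.4: L.setdefault((n,k),[]).append(r['centre'])
c=np.mean(L[('top','canister_center')]+L[('side','canister_center')],0);print(c)
for n in('top','side'):
  for v in L[(n,'canister_rib')]: print(n,np.round(v,4),np.degrees(np.arctan2(*(v-c)[1::-1])))
to(.6115,-.053,.17,-144)
"
```

```text
[0.5352     0.05081667 0.05863333]
top [0.5514 0.0327 0.0507] -48.196782901321924
top [0.55   0.0322 0.051 ] -51.51577200250312
top [0.5521 0.0356 0.053 ] -41.99969727625052
side [0.5522 0.0345 0.048 ] -43.82501368669434
side [0.5394 0.0537 0.0059] 34.469907472360724
side [0.5516 0.0337 0.0519] -46.224934433449825
side [0.5476 0.035  0.0507] -51.90415219347389
t 7.7 tcp [0.4231 0.1544 0.1826] th 79.2 gap 0.0851 F 0.0 j [ 0.17  0.1  -0.35  1.13 -0.    1.93] wf [ 0.1 -0.4  1. ] [-0.02  0.02  0.01]
shift [-168.4  224.    12.6] turn [ -0.     0.   -13.68]
```

The measurements average about 5° short, so one small correction is worth making.

```bash
python3 -c "
from h import *
to(.534,.052,.17,79)"
```

```text
t 7.7 tcp [0.4231 0.1544 0.1826] th 79.2 gap 0.0851 F 0.0 j [ 0.17  0.1  -0.35  1.13 -0.    1.93] wf [ 0.1 -0.4  1. ] [-0.02  0.02  0.01]
shift [-79.8 128.2  12.6] turn [0.   0.   0.02]
```

Request:
move_arm --targets '[[[-40,64,12],[0,0,0],-1],[[-80,128,12],[0,0,0],-1],[[-80,128,12],[0,0,0],-1],[[-80,128,12],[0,0,0],-1],[[-80,128,12],[0,0,0],-1]]'

```text
clock: 8.32
tcp_pos: [0.5329, 0.0521, 0.1704]
orientation: [-0.001, 0.771, 0.637, -0.0]
wrist_force: [0.3, -0.1, -1.0]
finger_gap: 0.0853
grip_force: 0.0
```

```bash
python3 -c "
from h import *
to(.534,.052,.074,79)"
```

```text
t 8.32 tcp [0.5329 0.0521 0.1704] th 79.2 gap 0.0853 F 0.0 j [-0.05  0.26 -0.17  1.14  0.    1.71] wf [ 0.3 -0.1 -1. ] [-0.01  0.01 -0.01]
shift [ 0.1  1.2 96.4] turn [-0.01  0.    0.02]
```

Request:
move_arm --targets '[[[0,1,40],[0,0,0],-1],[[0,1,75],[0,0,0],-1],[[0,1,96],[0,0,0],-1],[[0,1,96],[0,0,0],-1],[[0,1,96],[0,0,0],-1]]'

```text
clock: 8.95
tcp_pos: [0.535, 0.0522, 0.0758]
orientation: [0.0, 0.77, 0.638, 0.0]
wrist_force: [0.5, 0.1, -0.1]
finger_gap: 0.0854
grip_force: 0.0
```

Request:
move_arm --targets '[[[0,0,0],[0,0,0],0.6],[[0,0,0],[0,0,0],0.6],[[0,0,0],[0,0,0],0.6],[[0,0,0],[0,0,0],0.6],[[0,0,0],[0,0,0.25],0.6]]'

```text
clock: 9.57
tcp_pos: [0.5345, 0.0519, 0.0757]
orientation: [-0.0, 0.785, 0.62, 0.0]
wrist_force: [-3.4, 1.1, 8.0]
finger_gap: 0.0375
grip_force: 36.6
```

Request:
move_arm --targets '[[[0,0,0],[0,0,0.25],0.6],[[0,0,0],[0,0,0.25],0.6],[[0,0,0],[0,0,0.25],0.6]]'

```text
clock: 9.95
tcp_pos: [0.5344, 0.052, 0.0757]
orientation: [-0.0, 0.798, 0.603, 0.0]
wrist_force: [-3.2, 1.5, 7.8]
finger_gap: 0.0374
grip_force: 36.6
```

Request:
move_arm --targets '[[[0,0,0],[0,0,0],-1],[[0,0,0],[0,0,0],-1],[[0,0,0],[0,0,0],-1],[[0,0,-40],[0,0,0],-1],[[0,0,-90],[0,0,0],-1]]'

```text
clock: 10.58
tcp_pos: [0.5336, 0.0516, 0.1643]
orientation: [-0.001, 0.798, 0.603, -0.001]
wrist_force: [0.6, -0.2, -0.0]
finger_gap: 0.0851
grip_force: 0.0
```

```bash
python3 -c "
from h import *
to(.612,-.053,.17,-144)"
```

```text
t 10.57 tcp [0.5336 0.0516 0.1643] th 74.2 gap 0.0851 F 0.0 j [-0.05  0.27 -0.18  1.12 -0.    1.79] wf [ 0.6 -0.2 -0. ] [-0.02  0.   -0.02]
shift [-79.2 103.9  -6. ] turn [-1.000e-02 -2.000e-02 -1.418e+01]
```

Request:
move_arm --targets '[[[-40,52,-6],[0,0,-1],-1],[[-79,104,-6],[0,0,-2],-1],[[-79,104,-6],[0,0,-3],-1],[[-79,104,-6],[0,0,-4],-1],[[-79,104,-6],[0,0,-5],-1]]'

```text
clock: 11.2
tcp_pos: [0.6133, -0.0533, 0.1701]
orientation: [-0.0, 0.466, 0.885, -0.0]
wrist_force: [-0.3, 0.8, 0.1]
finger_gap: 0.0854
grip_force: 0.0
```

Request:
move_arm --targets '[[[0,0,0],[0,0,-1],-1],[[0,0,0],[0,0,-2],-1],[[0,0,0],[0,0,-3],-1],[[0,0,0],[0,0,-4],-1],[[0,0,0],[0,0,-5],-1]]'

```text
clock: 11.82
tcp_pos: [0.6132, -0.0528, 0.1703]
orientation: [-0.0, 0.048, 0.999, -0.0]
wrist_force: [-0.5, -0.6, 0.5]
finger_gap: 0.0855
grip_force: 0.0
```

Request:
move_arm --targets '[[[0,0,0],[0,0,-1],-1],[[0,0,0],[0,0,-2],-1],[[0,0,0],[0,0,-3],-1],[[0,0,0],[0,0,-4.2],-1],[[0,0,0],[0,0,-4.2],-1]]'

```text
clock: 12.45
tcp_pos: [0.6132, -0.0528, 0.1703]
orientation: [-0.0, -0.31, 0.951, 0.0]
wrist_force: [0.3, -0.4, 0.1]
finger_gap: 0.0854
grip_force: 0.0
```

```bash
python3 -c "
from h import *
to(.612,-.053,.075,-144)
q=shoot('side');print(np.round(proj(q,[[.612,-.053,.104]]),1))
for k in('canister_center','screw_grip','canister_rib'):
    for r in env.landmark_of(k,q)[:2]: print(k,np.round(r['centre'],4),round(r['confidence'],2))
cv2.imwrite('pics/hover2.png',cv2.resize(q['pixels'][90:220,150:280],(600,600),interpolation=cv2.INTER_CUBIC)[:,:,::-1])"
```

```text
t 12.45 tcp [ 0.6132 -0.0528  0.1703] th -143.9 gap 0.0854 F 0.0 j [-0.22  0.41  0.04  1.2  -0.   -0.85] wf [ 0.3 -0.4  0.1] [-0.    0.01 -0.07]
shift [ 1.   0.5 95.3] turn [ 0.   -0.    0.01]
[[201.9 146.1]]
canister_center [0.2818 0.2128 0.0533] 0.78
canister_center [0.5377 0.0538 0.0585] 0.64
screw_grip [ 0.613  -0.0491  0.0889] 0.63
canister_rib [0.5464 0.0318 0.0521] 0.85
canister_rib [0.3066 0.2291 0.0397] 0.68
```

View pics/hover2.png

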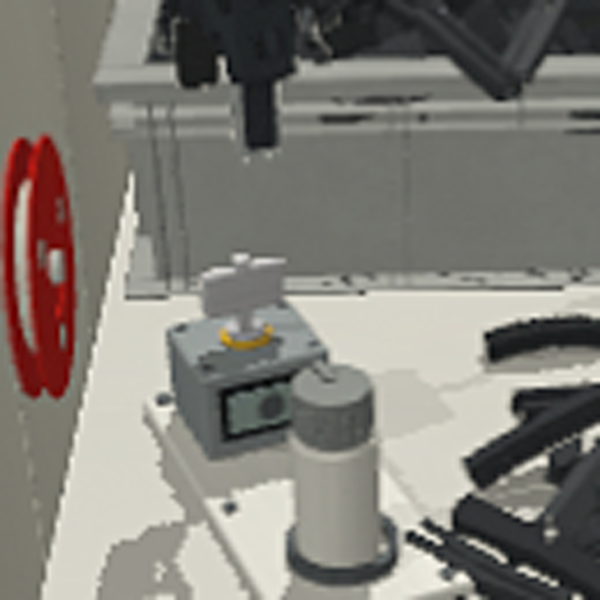

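The wings (240,285) lie under the fingers (260,100), parallel to the pads, and the canister is clear. Descend and grip.

Request:
move_arm --targets '[[[1,0,40],[0,0,0],-1],[[1,0,75],[0,0,0],-1],[[1,0,94],[0,0,0],-1],[[1,0,94],[0,0,0],-1]]'

```text
clock: 13.15
tcp_pos: [0.611, -0.0531, 0.0748]
orientation: [-0.002, -0.31, 0.951, 0.001]
wrist_force: [0.2, -0.2, -0.0]
finger_gap: 0.0854
grip_force: 0.0
```

Request:
move_arm --targets '[[[0,0,0],[0,0,0],1],[[0,0,0],[0,0,0],1],[[0,0,0],[0,0,0],1],[[0,0,0],[0,0,0],1],[[0,0,0],[0,0,0],1]]' --squeeze 40

```text
clock: 13.78
tcp_pos: [0.6111, -0.051, 0.0773]
orientation: [-0.0, -0.311, 0.95, 0.002]
wrist_force: [-5.3, 7.0, 5.9]
finger_gap: 0.0087
grip_force: 42.6
```

Request:
move_arm --targets '[[[0,0,0],[0,0,0],1],[[0,0,0],[0,0,0],1]]'

```text
clock: 14.02
tcp_pos: [0.6112, -0.051, 0.0773]
orientation: [-0.0, -0.311, 0.95, 0.002]
wrist_force: [-4.5, 8.5, 6.9]
finger_gap: 0.0083
grip_force: 42.6
```

```bash
python3 -c "
from h import *
to(.612,-.053,.075,-144)"
```

```text
t 14.03 tcp [ 0.6112 -0.051   0.0773] th -143.7 gap 0.0083 F 42.6 j [-0.22  0.47 -0.11  1.    0.   -0.85] wf [-4.5  8.5  6.9] [ 1.33  0.86 -0.08]
shift [ 0.5 -2.1  2.3] turn [0.02 0.01 0.03]
```

Request:
move_arm --targets '[[[0,2,-1],[0,0,0],1],[[0,2,-1],[0,0,0],1]]'

```text
clock: 14.28
tcp_pos: [0.611, -0.0509, 0.0774]
orientation: [-0.0, -0.311, 0.95, 0.001]
wrist_force: [0.1, 4.3, -1.4]
finger_gap: 0.0085
grip_force: 41.4
```

```bash
python3 -c "
from h import *
to(.612,-.053,.075,-144)"
```

```text
t 14.28 tcp [ 0.611  -0.0509  0.0774] th -143.8 gap 0.0085 F 41.4 j [-0.21  0.47 -0.11  0.99  0.   -0.85] wf [ 0.1  4.3 -1.4] [ 0.83 -0.03  0.03]
shift [ 0.5 -2.3  2.4] turn [0.01 0.   0.02]
```

Request:
move_arm --targets '[[[0,0,0],[0,0,0.8],1],[[0,0,0],[0,0,1.6],1],[[0,0,0],[0,0,2.4],1],[[0,0,0],[0,0,3],1],[[0,0,0],[0,0,3],1]]'

```text
clock: 14.9
tcp_pos: [0.6112, -0.0512, 0.0774]
orientation: [-0.0, -0.055, 0.999, 0.001]
wrist_force: [0.2, 4.4, -1.6]
finger_gap: 0.0083
grip_force: 41.2
```

```bash
python3 -c "
from h import *
to(.612,-.053,.075,-144)"
```

```text
t 14.9 tcp [ 0.6112 -0.0512  0.0774] th -173.7 gap 0.0083 F 41.2 j [-0.21  0.47 -0.11  0.99  0.   -0.32] wf [ 0.2  4.4 -1.6] [ 0.86 -0.06 -0.06]
shift [-0.6 -1.9  2.4] turn [ 0.01  0.   -2.97]
```

Request:
move_arm --targets '[[[0,0,0],[0,0,0.5],1],[[0,0,0],[0,0,1],1],[[0,0,0],[0,0,1.5],1],[[0,0,0],[0,0,1.5],1]]'

```text
clock: 15.4
tcp_pos: [0.6112, -0.0514, 0.0774]
orientation: [-0.0, 0.075, 0.997, 0.0]
wrist_force: [0.5, 5.3, -3.1]
finger_gap: 0.0083
grip_force: 41.2
```

```bash
python3 -c "
from h import *
to(.612,-.053,.075,-144)"
```

```text
t 15.4 tcp [ 0.6112 -0.0514  0.0774] th 171.4 gap 0.0083 F 41.2 j [-0.21  0.47 -0.11  0.99  0.   -0.06] wf [ 0.5  5.3 -3.1] [ 0.9  -0.05  0.19]
shift [-1.1 -1.5  2.4] turn [ 0.   -0.   -4.46]
```

Request:
move_arm --targets '[[[0,0,0],[0,0,0.5],1],[[0,0,0],[0,0,1],1],[[0,0,0],[0,0,1],1]]'

```text
clock: 15.78
tcp_pos: [0.6111, -0.0514, 0.0776]
orientation: [-0.0, 0.16, 0.987, -0.0]
wrist_force: [-0.7, 1.8, -1.7]
finger_gap: 0.0082
grip_force: 115.4
```

```bash
python3 -c "
from h import *
to(.612,-.053,.075,-144)"
```

```text
t 15.78 tcp [ 0.6111 -0.0514  0.0776] th 161.6 gap 0.0082 F 115.4 j [-0.21  0.47 -0.11  0.99 -0.    0.11] wf [-0.7  1.8 -1.7] [0.64 0.14 2.66]
shift [-1.3 -1.3  2.6] turn [-0.   -0.   -5.44]
```

Request:
move_arm --targets '[[[0,0,0],[0,0,-0.5],1],[[0,0,0],[0,0,-0.5],1]]'

```text
clock: 16.02
tcp_pos: [0.6112, -0.0514, 0.0775]
orientation: [-0.0, 0.119, 0.993, 0.0]
wrist_force: [0.6, 4.2, -2.5]
finger_gap: 0.0081
grip_force: 72.8
```

```bash
python3 -c "
from h import *
to(.612,-.053,.075,-144)"
```

```text
t 16.02 tcp [ 0.6112 -0.0514  0.0775] th 166.3 gap 0.0081 F 72.8 j [-0.21  0.47 -0.11  0.99  0.    0.02] wf [ 0.6  4.2 -2.5] [0.84 0.08 1.61]
shift [-1.2 -1.4  2.5] turn [ 0.   -0.   -4.97]
```

Request:
move_arm --targets '[[[0,0,0],[0,0,-0.3],1],[[0,0,0],[0,0,-0.3],1]]'

```text
clock: 16.27
tcp_pos: [0.6112, -0.0514, 0.0774]
orientation: [-0.0, 0.095, 0.996, 0.0]
wrist_force: [-0.3, 5.4, -2.7]
finger_gap: 0.0086
grip_force: 50.6
```

```bash
python3 -c "
from h import *
to(.612,-.053,.075,-144)"
```

```text
t 16.27 tcp [ 0.6112 -0.0514  0.0774] th 169.1 gap 0.0086 F 50.6 j [-0.22  0.47 -0.11  0.99  0.   -0.03] wf [-0.3  5.4 -2.7] [1.04 0.01 0.9 ]
shift [-1.1 -1.4  2.4] turn [ 0.01 -0.   -4.69]
```

Request:
move_arm --targets '[[[0,0,0],[0,0,-0.3],1],[[0,0,0],[0,0,-0.3],1]]'

```text
clock: 16.52
tcp_pos: [0.6111, -0.0514, 0.0774]
orientation: [-0.0, 0.07, 0.998, 0.001]
wrist_force: [-0.0, 5.6, -3.2]
finger_gap: 0.0083
grip_force: 41.1
```

```bash
python3 -c "
from h import *
to(.612,-.053,.075,-144)"
```

```text
t 16.52 tcp [ 0.6111 -0.0514  0.0774] th 172.0 gap 0.0083 F 41.1 j [-0.22  0.47 -0.11  0.99  0.   -0.08] wf [-0.   5.6 -3.2] [ 1.14 -0.02  0.  ]
shift [-1.1 -1.5  2.4] turn [ 0.01 -0.   -4.4 ]
```

Seat found: the torque falls to zero at a heading of 172°, and it climbed to 2.7 N·m past that. Backing off 90°.

Request:
move_arm --targets '[[[0,0,0],[0,0,-0.8],1],[[0,0,0],[0,0,-1.6],1],[[0,0,0],[0,0,-2.4],1],[[0,0,0],[0,0,-3.2],1],[[0,0,0],[0,0,-4],1]]'

```text
clock: 17.15
tcp_pos: [0.611, -0.051, 0.0774]
orientation: [0.0, -0.278, 0.961, 0.001]
wrist_force: [-0.9, 5.8, -1.7]
finger_gap: 0.0085
grip_force: 41.2
```

Request:
move_arm --targets '[[[0,0,0],[0,0,-0.8],1],[[0,0,0],[0,0,-1.6],1],[[0,0,0],[0,0,-2.4],1],[[0,0,0],[0,0,-3.2],1],[[0,0,0],[0,0,-4],1]]'

```text
clock: 17.77
tcp_pos: [0.6108, -0.0508, 0.0774]
orientation: [0.0, -0.59, 0.808, 0.001]
wrist_force: [-0.8, 7.4, -0.9]
finger_gap: 0.0082
grip_force: 41.3
```

Request:
move_arm --targets '[[[0,0,0],[0,0,-0.6],1],[[0,0,0],[0,0,-1],1],[[0,0,0],[0,0,-1],1],[[0,0,0],[0,0,-1],1],[[0,0,0],[0,0,-1],1]]'

```text
clock: 18.4
tcp_pos: [0.6107, -0.0507, 0.0774]
orientation: [0.0, -0.656, 0.755, 0.001]
wrist_force: [-0.6, 7.8, -1.7]
finger_gap: 0.0079
grip_force: 41.3
```

```bash
python3 -c "
from h import *
to(.612,-.053,.075,-98)
for n in('top','side'):
  p=shoot(n)
  for k in('canister_center','canister_rib'):
    for r in env.landmark_of(k,p):
      if abs(r['centre'][0]-.54)<.04: print(n,k,np.round(r['centre'],4),round(r['confidence'],2))
cv2.imwrite('pics/end.png',cv2.resize(p['pixels'][90:220,150:280],(600,600),interpolation=cv2.INTER_CUBIC)[:,:,::-1])"
```

```text
t 18.4 tcp [ 0.6107 -0.0507  0.0774] th -98.0 gap 0.0079 F 41.3 j [-0.21  0.47 -0.11  0.99  0.   -1.65] wf [-0.6  7.8 -1.7] [1.51 0.15 0.06]
shift [ 2.1 -1.6  2.4] turn [0.01 0.01 0.  ]
top canister_center [0.5368 0.0504 0.0574] 0.79
top canister_rib [0.5512 0.0316 0.0551] 0.62
side canister_center [0.5373 0.0541 0.0622] 0.8
side canister_rib [0.5477 0.0332 0.0483] 0.73
```

View pics/end.png

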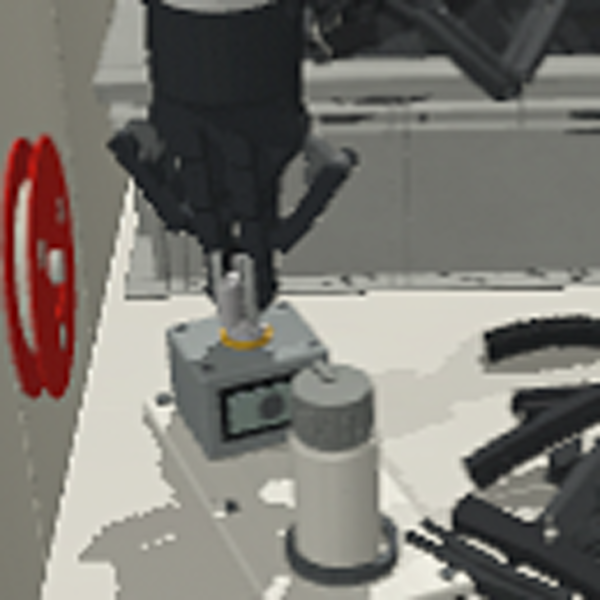

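The screw is gripped a quarter turn back (wings at (238,285)). The canister stands in the nest with its rib at about −53° (reader at −54°), and nothing else is touched. Handing in.

```bash
python3 -c "
from workcell import env
print(env.hand_in())"
```

```text
the job is handed in; nothing more can be done
None
```

The job is handed in at 18.4 s of the 51 s allowed (no verdict returned): the rib measures within a few degrees of facing the window with the canister let go upright in its nest, and the thumbscrew was seated, backed off 90° and is still gripped at about 41 N.

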